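Unlock the display case and slide it open

TASK

Take the red-bowed key from its wooden stand, push it fully home in the keyhole of the candle display case and turn it clockwise until it stops, which draws the hidden bolt. Then slide the case's clear cover by its knob fully open, away from the lock, and leave the key in the lock, still turned.

Things in the scene. Friction and masses are not known exactly. Their poses are not given: they have to be found in the camera images.
- key_bow (a point): Centre of the red flat bow of the loose steel key (98 mm long, 90 g), which stands upright, tip down, in the wooden stand. The bow is a paddle 44 mm wide (key x), 12 mm thick (key y), 36 mm high; grasp it across the 12 mm. z points up along the shaft; the key's tip lies 80 mm below. The key works either way round (half a turn makes no difference).
- key_tip (a point): Lower tip of the key on its shaft axis; same axes as key_bow. The shaft is round, 12 mm in diameter, with a round nose. From 0 to 16 mm above the tip a flat double bit stands out both ways along key x, 32 mm across and 7 mm thick, with a wedge-shaped lower edge.
- stand: Fixed light wood block 66 x 56 x 46 mm (x, y, z) on a slightly larger dark foot, origin at the centre of its underside. The key stands in a slot 36 mm long (x) and 14 mm wide, its tip 38 mm below the block's top: lift it at least 45 mm before moving sideways.
- keyhole (a point): Centre of the keyhole's mouth in the brass plate on the display case's lock block, 76 mm above the table; axes of the case, z up. A 15 mm square hole for the shaft with a slot for the bit, 37 mm long (x), 10 mm wide (y); the bit enters lying along x. 30 mm deep: fully home, the tip rests on the bottom and the bow's centre stands 50 mm above the mouth.
- lock_core (a joint): Lock core under the plate, driven by the key: 0 = locked, grows clockwise seen from above, stops at 1.3 rad. The key turns only with its tip 24 mm or more below the mouth and, turned, cannot be drawn out. Play about 0.15 rad, so the key turns some 1.4 rad. Friction 0.06 N m; stays where left. It draws the hidden bolt, freeing the cover from 1.05 rad on.
- cover_knob (a point): Middle of the dark wooden knob on the sliding clear cover: 28 mm in diameter, 26 mm high on a thin brass neck, its top 12 mm above this point (about 114 mm above the table: carry the key over it) and the pane 26 mm below it. Axes of the case. The cover slides along +y, away from the lock; closed, the knob stands 120 mm from the keyhole along +y.
- cover (a joint): Travel of the cover along the case's +y, 0 = closed, 0.095 m = fully open at its stop. Friction about 1.5 N. Held by the bolt until the lock is turned.
Not all that is in view belongs to the job. What is meant by the part that bears key_bow is not black, orange or pink, and is the larger of those in its own colour.

How it is judged:
By the outcome, as a careful person would: the job done as asked, in the order asked, and still so for the second after the job is handed in, with the robot touching nothing.
It also fails if it takes over 61 s, if anything falls off the work surface, if the arm or the gripper's body presses on something with over 40 N, if the wrist force passes 120 N, or if a joint passes its speed limit or range.

ROBOT

A 6-joint arm with a two-finger parallel gripper is mounted at the origin on a cart in front of the work surface, level with it; the furniture and walls round the work are solid. World frame = base frame: x ahead of the robot, y to its left, z up, the work surface at z = 0. Lengths are in mm, angles in rad, forces in N, time in s.
With the tool pointing down it reaches from about 300 to 775 mm from the base axis. Payload 14.6 kg.
Tool frame: the origin (TCP) lies on the centre line of the jaws, within the pads' length; the fingertips stand 19 mm ahead of it and the grasp point (between the pads) is the TCP (bot.tip_reach is the distance from the TCP to the fingertips, in mm); z points along the fingers, y is the line along which they close (so a half turn about z gives the same grasp; the last joint's range is limited). The gripper opens to 85 mm and grips with 20 to 120 N. Pads are 22 mm wide; open, the fingers measure 114 mm over their backs; the gripper's body (76 mm by 85 mm) begins 54 mm behind the grasp point. The pads swing forward as they close: fully open they stand 13 mm farther back than shut.
Start: joints at [1.148, 0.3, 1.521, -0, 1.321, -0.067], TCP at [191.584, 515.543, 250.281] pointing down, gripper open.
Joint ranges: [-3.03, 3.03], [-0.79, 2.21], [0.23, 2.52], [-1.04, 4.18], [0, 3.07], [-2.55, 2.55]. Speed limits (rad/s): [2.22, 2.22, 2.57, 3.14, 3.14, 3.14].

INTERFACE

Orientations are given as a unit quaternion [w, x, y, z].
In Python, from rig import bot gives the robot as it stands. Calls block until the motion is done:
- bot.move_to(position, orientation): joint-space move of the TCP to a pose.
- bot.servo_line(position, attitude=None, speed=150, until_force=None): straight line of the TCP; attitude=None keeps the orientation; speed is the mean speed in mm/s. With until_force (N) it stops when the force on the tool has changed by that much, and returns True; else False.
- bot.move_joints(angles): joint-space move.
- bot.move_gripper(opening, grip_force=None): finger opening in mm; grip_force is the grip in N (None keeps the last); returns when the fingers have stopped.
- bot.dwell(seconds).
- bot.ik(position, orientation): joint angles nearest the present ones, or None.
- bot.read_state(): the state.
- bot.read_camera(name): name is "scene" or "side" or "wrist"; returns a dict with "image" (384x512x3 uint8, blue, green, red), "depth" (384x512 float32, mm along the optical axis (not along the pixel's ray), 0 where there is no reading), "fovy" (degrees; the focal length in pixels is half the picture's height over the tangent of half this angle, whatever the lens; pixels are square), "cx", "cy" (the principal point, pixels), "eye" and "attitude" of the camera in the world; the wrist camera has in their place "mount" (4x4, takes a point from camera to tool coordinates, whose origin is the TCP and whose axes are the flange's). Camera axes: x right, y down, z forward; pixel columns grow to the right and rows downward; lengths in mm; the calibration is good to about 2 mm. A picture is of the moment at which its call begins: read the wrist's pose just before it.
A pose or a line that the arm cannot do raises bot.MotionError and nothing moves.
- bot.finish_job(): hands the job in; it is judged then, once.
The state is a dict: "clock": time; "joint_positions": joint angles; "qvel": joint speeds; "effort": joint torques, N m; "ee_pos": TCP position; "tool_rot": TCP orientation; "ft_force": force on the tool from outside, world axes, zero at the start; "moment": the same for the moment, N m; "grip_width": finger opening in mm; "grip_force": force on a finger pad.
Only numpy, scipy, OpenCV 4.12 (cv2) and the standard library are available. Lean on these libraries where they do the work, as an engineer would, in place of code of your own. Each camera call takes 0.05 s, during which the arm holds its last target. There are 200 camera calls.

## Working session

There is one attempt and no reset: what is moved stays moved. The work goes in short steps, each a Python script; the robot and the scene stay as the last script left them, time stands still between calls to the robot, and variables do not carry over. Pictures are saved under pics/ and viewed, at most 10 in all, crops included, and the job is handed in when it is done.

```bash
ls; mkdir -p pics; cat > h.py <<'E'
import numpy as np, cv2
from scipy.spatial.transform import Rotation as R
from rig import bot
def rot(q): return R.from_quat([q[1],q[2],q[3],q[0]]).as_matrix()
def cam(name):
    s=bot.read_state(); c=bot.read_camera(name)
    c['f']=c['image'].shape[0]/2/np.tan(np.radians(c['fovy'])/2)
    if 'mount' in c:
        T=np.eye(4);T[:3,:3]=rot(s['tool_rot']);T[:3,3]=s['ee_pos'];T=T@np.array(c['mount'])
    else:
        T=np.eye(4);a=np.array(c['attitude']);T[:3,:3]=a if a.shape==(3,3) else rot(a);T[:3,3]=c['eye']
    c['T']=T
    return c
def ray(c,u,v):
    d=np.stack([(np.asarray(u,float)-c['cx'])/c['f'],(np.asarray(v,float)-c['cy'])/c['f'],np.ones_like(np.asarray(u,float))],-1)
    return d@c['T'][:3,:3].T
def onplane(c,u,v,z):
    d=ray(c,u,v);e=c['T'][:3,3];return e+d*((z-e[2])/d[...,2])[...,None]
def pt(c,u,v):
    u=np.asarray(u);v=np.asarray(v);return c['T'][:3,3]+ray(c,u,v)*c['depth'][v,u][...,None]
def proj(c,p):
    q=(np.asarray(p,float)-c['T'][:3,3])@c['T'][:3,:3];return np.stack([c['cx']+c['f']*q[...,0]/q[...,2],c['cy']+c['f']*q[...,1]/q[...,2]],-1)
def down(yaw): # tool z down, tool y (closing) along world angle yaw
    y=np.array([np.cos(yaw),np.sin(yaw),0]);z=np.array([0,0,-1.]);x=np.cross(y,z)
    q=R.from_matrix(np.stack([x,y,z],1)).as_quat();return [q[3],q[0],q[1],q[2]]
E
python3 - <<'E'
from h import *
import pickle
for n in ['scene','side']:
    c=cam(n); cv2.imwrite(f'pics/{n}0.png',c['image']); pickle.dump(c,open(f'{n}0.pkl','wb'))
    print(n,c['T'].round(2).tolist(),c['f'],c['cx'],c['cy'])
print(bot.read_state())
E
```

```text
pics
scene [[0.79, -0.33, 0.52, 40.62], [-0.62, -0.42, 0.67, -380.65], [0.0, -0.85, -0.53, 537.63], [0.0, 0.0, 0.0, 1.0]] 389.3252162530837 254.49113597348054 189.49687827249156
side [[-0.86, -0.21, 0.46, -16.97], [-0.5, 0.37, -0.78, 1078.51], [-0.0, -0.9, -0.43, 587.8], [0.0, 0.0, 0.0, 1.0]] 496.83079981042187 257.53916319503827 193.16215089047571
{'clock': 0.1, 'joint_positions': array([ 1.14840204e+00,  3.00408946e-01,  1.52150382e+00, -2.37032852e-05,
        1.32071254e+00, -6.66236403e-02]), 'qvel': array([ 0.00146188,  0.00035626, -0.00186973,  0.00358444, -0.00018612,
       -0.00064441]), 'effort': array([ 2.25569980e-03, -5.44370270e+01, -3.62371051e+01, -3.48463743e-05,
        2.98529711e-03, -1.87670730e-04]), 'ee_pos': array([191.51496353, 515.37959507, 249.78808651]), 'tool_rot': array([-1.13852363e-04,  1.76945745e-01,  9.84220471e-01, -5.03748576e-04]), 'ft_force': array([-0.04210093,  0.4564236 , -0.28457509]), 'moment': array([ 0.02657989, -0.00990473, -0.00165895]), 'grip_force': 0.0, 'grip_width': 85.75272663376143}
```

View pics/scene0.png

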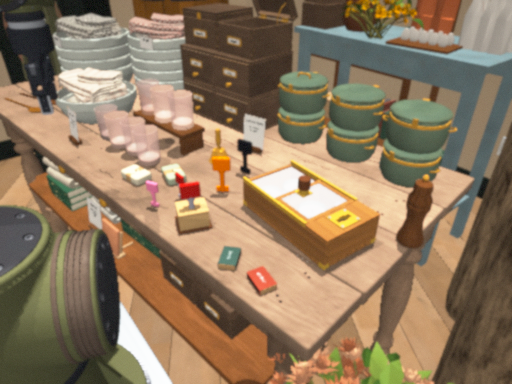

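View pics/side0.png

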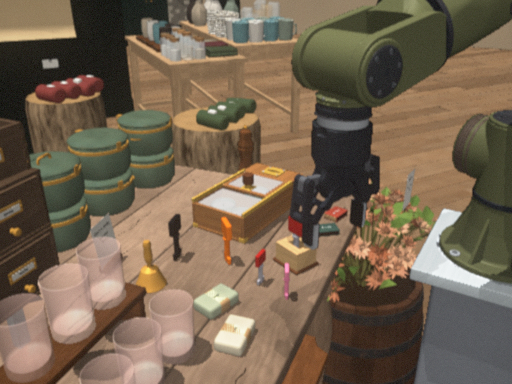

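The scene view shows the case at (310,205) with its brass plate at (345,217) and its knob at (304,183), and the stand at (193,213). Candidate keys in the scene view:
- Red: one in the stand at (188,187), and a smaller one that appears in the side view at (260,262).
- Other colours: orange (221,160), black (246,148) and pink (153,188), all ruled out by the description.

The larger red one, in the stand, fits. I'll confirm it in a crop.

```bash
python3 - <<'E'
from h import *
import pickle
c=pickle.load(open('scene0.pkl','rb'));d=pickle.load(open('side0.pkl','rb'))
a=cv2.resize(c['image'][140:270,130:400],None,fx=2.9,fy=2.9,interpolation=cv2.INTER_CUBIC)
b=cv2.resize(d['image'][200:300,210:350],None,fx=2,fy=2,interpolation=cv2.INTER_CUBIC)
o=np.zeros((a.shape[0]+b.shape[0],max(a.shape[1],b.shape[1]),3),np.uint8);o[:a.shape[0],:a.shape[1]]=a;o[a.shape[0]:,:b.shape[1]]=b
cv2.imwrite('pics/crop1.png',o)
for n,e in (('scene',c),('side',d)):
    h=cv2.cvtColor(e['image'],cv2.COLOR_BGR2HSV)
    m=(((h[...,0]<5)|(h[...,0]>174))&(h[...,1]>170)&(h[...,2]>90)).astype(np.uint8)
    k,l,s,ce=cv2.connectedComponentsWithStats(m)
    for i in range(1,k):
        if s[i,4]>25:
            vv,uu=np.where((l==i)&(e['depth']>0)); print(n,s[i],ce[i].round(1),np.median(pt(e,uu,vv),0).round(0),np.percentile(pt(e,uu,vv)[:,2],[3,97]).round() )
for (u,v) in [(345,217),(304,180),(245,178),(293,167),(375,215),(322,258),(193,205)]: print((u,v),pt(c,u,v).round(0))
E
```

```text
scene [176 174  24  25 330] [187.5 187.8] [368. 260.  89.] [ 55. 106.]
side [289 216  13  20 164] [294.8 226.4] [369. 270.  91.] [ 77. 136.]
side [256 249   9  17  96] [259.7 256.9] [393. 373.  67.] [53. 73.]
(345, 217) [575.   5.  71.]
(304, 180) [563. 115. 111.]
(245, 178) [502. 244.  78.]
(293, 167) [643. 232.  64.]
(375, 215) [624. -30.  75.]
(322, 258) [488. -20.  28.]
(193, 205) [369. 258.  51.]
```

View pics/crop1.png

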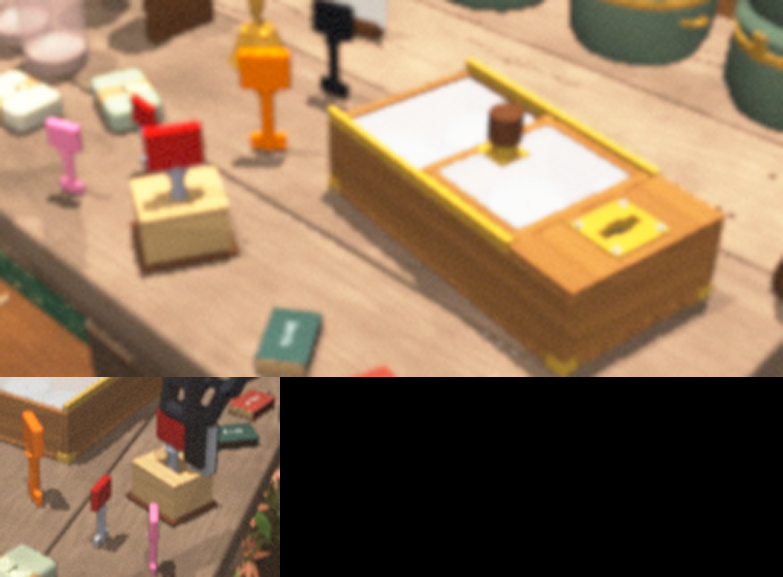

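Confirmed: the larger red-bowed key stands in the wooden stand near (368,262); the small red one stands loose behind it at (393,373). Next, closer wrist views of the key and the case.

```bash
python3 - <<'E'
from h import *
import pickle
c=cam('wrist'); print(np.array(c['mount']).round(2).tolist(),c['f'],c['cx'],c['cy'])
# place camera over target: choose TCP so that optical axis ray hits target
def over(p,yaw,h):
    q=down(yaw); M=np.array(c['mount']); o=rot(q)@M[:3,3]; d=rot(q)@M[:3,2]
    cz=p[2]+h; cp=np.array(p)-d*(h/-d[2]); return cp-o,q
out=[]
for n,p,h in (('key',[368,262,80],230),('case',[568,60,76],300)):
    best=None
    for yaw in (0.9,0.9-np.pi,-.5,.5,1.57,-1.57,0,3.14):
        t,q=over(p,yaw,h); j=bot.ik(t,q)
        if j is not None and t[2]>200:
            s=np.abs(j-bot.read_state()['joint_positions']).max()
            if best is None or s<best[0]: best=(s,t,q,yaw)
    print(n,best)
    bot.move_to(best[1],best[2]); w=cam('wrist'); w['state']=bot.read_state()
    pickle.dump(w,open(f'w{n}.pkl','wb')); out.append(w['image'])
    print(bot.read_state()['clock'])
cv2.imwrite('pics/wrist1.png',cv2.resize(np.hstack(out),(800,300)))
E
```

```text
[[0.0, -0.96, -0.28, 71.38], [1.0, 0.0, 0.0, 0.02], [-0.0, -0.28, 0.96, -123.69], [0.0, 0.0, 0.0, 1.0]] 298.25016249530233 258.85814926266727 195.02314738995588
key NoneTraceback (most recent call last):
  File "<stdin>", line 17, in <module>
TypeError: 'NoneType' object is not subscriptable
```

```bash
python3 - <<'E'
from h import *
import pickle
c=cam('wrist')
def over(p,yaw,h):
    q=down(yaw); M=np.array(c['mount']); o=rot(q)@M[:3,3]; d=rot(q)@M[:3,2]
    return np.array(p)-d*(h/-d[2])-o,q
out=[]
for n,p,h in (('key',[368,262,80],270),('case',[568,60,76],300)):
    best=None
    for yaw in np.arange(-3,3.2,.25):
        t,q=over(p,yaw,h); j=bot.ik(t,q)
        if j is not None:
            s=np.abs(j-bot.read_state()['joint_positions']).max()
            if best is None or s<best[0]: best=(s,t,q,yaw)
    print(n,best)
    bot.move_to(best[1],best[2]); w=cam('wrist'); w['state']=bot.read_state()
    pickle.dump(w,open(f'w{n}.pkl','wb')); out.append(w['image'])
    print(bot.read_state()['clock'],bot.read_state()['joint_positions'])
cv2.imwrite('pics/wrist1.png',cv2.resize(np.hstack(out),(800,300)))
E
```

```text
key (np.float64(0.5936119576745345), array([364.05278899, 268.65375725, 226.31055436]), [np.float64(0.0), np.float64(0.5101835264862034), np.float64(0.8600655610487502), np.float64(0.0)], np.float64(0.5))
1.4083 [5.56644175e-01 1.04833130e-01 1.81346395e+00 1.23410246e-04
 1.22311113e+00 5.46195632e-02]
case (np.float64(0.486595601138603), array([567.69771645,  76.52156353, 252.31055436]), [np.float64(0.0), np.float64(0.7071067811865475), np.float64(0.7071067811865475), np.float64(0.0)], np.float64(0.0))
2.5417 [7.24859635e-02 3.48477977e-01 1.45201641e+00 2.26859214e-04
 1.34111887e+00 7.00048426e-02]
```

View pics/wrist1.png

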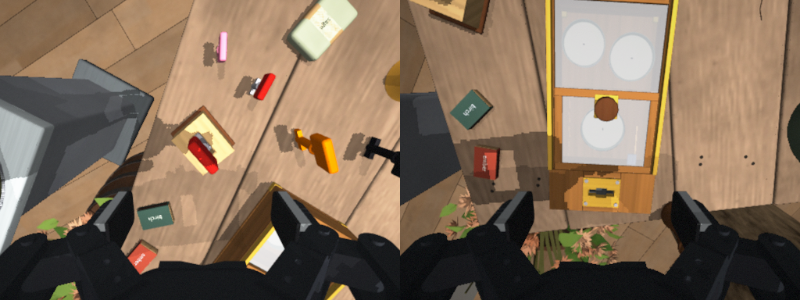

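Left half: the key's bow is at (204,155) over the stand, with the small red key clear of it at (264,86). Right half: the plate with its keyhole is at (601,192), the knob at (606,108). Now I'll measure these precisely.

```bash
python3 - <<'E'
from h import *
import pickle
def rect(P): 
    (c,s,a)=cv2.minAreaRect(P[:,:2].astype(np.float32)); return np.round(c,1),np.round(s,1),round(a,1)
w=pickle.load(open('wkey.pkl','rb'));h=cv2.cvtColor(w['image'],cv2.COLOR_BGR2HSV)
m=((h[...,0]<6)|(h[...,0]>172))&(h[...,1]>150)
k,l,s,ce=cv2.connectedComponentsWithStats(m.astype(np.uint8))
i=[i for i in range(1,k) if abs(ce[i]-[261,198]).max()<20 and s[i,4]>50][0]; print('key comp',s[i],ce[i])
v,u=np.where(l==i);P=pt(w,u,v);print('z pct',np.percentile(P[:,2],[2,50,80,90,95,99]).round(1))
zt=np.percentile(P[:,2],90);T=P[abs(P[:,2]-zt)<4];print('bow top',rect(T),T.mean(0).round(1),len(T))
# stand top
m2=(h[...,0]>12)&(h[...,0]<32)&(h[...,1]>60)&(h[...,2]>120)
v,u=np.mgrid[0:384,0:512];P=pt(w,u.ravel(),v.ravel()).reshape(384,512,3)
b=(abs(P[...,2]-47)<6)&(np.hypot(P[...,0]-368,P[...,1]-262)<50);Q=P[b];print('stand',rect(Q),len(Q),np.median(Q[:,2]))
w=pickle.load(open('wcase.pkl','rb'));h=cv2.cvtColor(w['image'],cv2.COLOR_BGR2HSV)
P=pt(w,u.ravel(),v.ravel()).reshape(384,512,3)
m=((h[...,0]>20)&(h[...,0]<33)&(h[...,1]>150)&(h[...,2]>130)).astype(np.uint8)
k,l,s,ce=cv2.connectedComponentsWithStats(m)
i=min(range(1,k),key=lambda i:np.hypot(*(ce[i]-[256,246])) if s[i,4]>100 else 999);print('plate',s[i],ce[i])
v,u=np.where(l==i);print('plate depth z',np.median(P[v,u,2]));A=onplane(w,u,v,76.);print('plate',rect(A))
x,y,ww,hh=s[i,:4]
cs,_=cv2.findContours((l==i).astype(np.uint8),cv2.RETR_CCOMP,cv2.CHAIN_APPROX_NONE)
hull=np.zeros_like(m);cv2.fillPoly(hull,[cv2.convexHull(np.stack([u,v],1).astype(np.int32))],1)
hole=(cv2.erode(hull,np.ones((5,5)))>0)&(h[...,2]<110)
v,u=np.where(hole);B=onplane(w,u,v,76.);print('hole',rect(B),B.mean(0),len(B));
ev=np.linalg.eigh(np.cov(B[:,:2].T));print('hole axis',np.degrees(np.arctan2(*ev[1][::-1,1])))
# long yellow rail direction: top rails right edge
for i in range(1,k):
    if s[i,4]>150: 
        v,u=np.where(l==i);Q=P[v,u];print('yel',s[i],np.median(Q,0).round(),rect(onplane(w,u,v,np.median(Q[:,2]))))
kn=(P[...,2]>95)&(P[...,2]<125)&(np.hypot(P[...,0]-568,P[...,1]-118)<50)
Q=P[kn];print('knob',rect(Q),np.percentile(Q[:,2],[5,50,95]),len(Q))
cv2.imwrite('pics/hole.png',cv2.resize(np.hstack([w['image'][200:290,200:310],np.repeat(hole[200:290,200:310,None]*255,3,2).astype(np.uint8)]),None,fx=3.6,fy=3.6,interpolation=cv2.INTER_NEAREST))
E
```

```text
key comp [241 175  39  48 851] [259.81903643 198.31139835]
z pct [ 76.3 105.  106.1 106.5 106.8 107.2]
bow top (array([368.1, 263.8]), array([10.8, 42.6]), 68.2) [367.9 264.1 105.5] 571
stand (array([368.4, 262.5]), array([56.4, 66.3]), 69.0) 2269 46.22129285709241
plate [ 234  227   48   38 1149] [257.18624891 245.41949521]
plate depth z 76.19717207491527
plate (array([566. ,   2.7]), array([43.3, 50.4]), 87.2)
hole (array([566.3,   2.1]), array([12.9, 35. ]), 82.5) [566.28223803   2.19389629  76.        ] 275
hole axis 177.23533973447536
yel [ 186    0    9  192 1130] [502. 166.  77.] (array([501.4, 152.7]), array([174.2,   6.2]), 87.3)
yel [ 323    0   33  224 1309] [645. 152.  77.] (array([644.2, 135.5]), array([209.7,   6.3]), 87.2)
yel [249 121  31  11 153] [573. 134.  76.] (array([572.2, 132.2]), array([ 9.1, 29.5]), 88.2)
yel [ 234  227   48   38 1149] [566.   6.  76.] (array([566. ,   2.8]), array([43.2, 50.4]), 87.2)
knob (array([571.4, 121.6]), array([27.1, 27.3]), 59.7) [108.66119986 110.49072383 111.74715186] 770
```

View pics/hole.png

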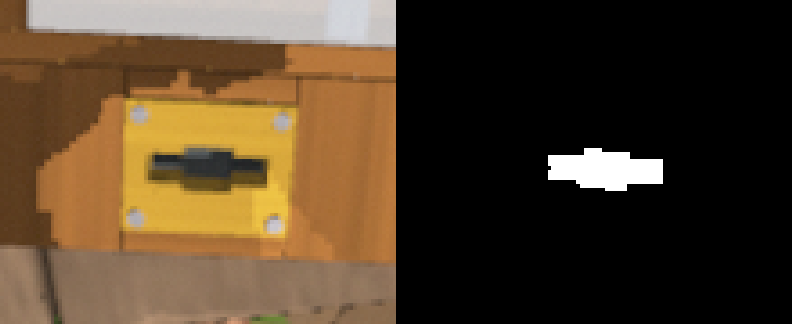

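The hole measures (566.1, 2.5) with the case yawed -2.75°, and the knob at (571.4, 121.6) agrees with that to within 1 mm. The key sits at (368.2, 263.3) with its thin side along 68.8°. Grasping it now.

```bash
python3 - <<'E'
from h import *
q=down(np.radians(68.8)); K=[368.2,263.3]
bot.move_gripper(45,60)
bot.move_to(K+[165],q); bot.servo_line(K+[90],speed=90,until_force=15) and print('hit')
bot.move_gripper(0,60); s=bot.read_state(); print(s['clock'],s['ee_pos'].round(1),s['grip_width'],s['grip_force'],s['ft_force'].round(1))
bot.servo_line(K+[215],speed=130); s=bot.read_state(); print(s['grip_width'],s['ft_force'].round(1))
C=np.array([566.1,2.5]); q2=down(np.radians(87.25))
bot.move_to([*C,217],q2); bot.servo_line([*C,76+80+2+14],speed=120)
s=bot.read_state(); print(s['clock'],s['ee_pos'].round(1),s['grip_width'],s['joint_positions'].round(2))
import pickle
w=cam('wrist');pickle.dump(w,open('w2.pkl','wb'));c=cam('scene');pickle.dump(c,open('s2.pkl','wb'));d=cam('side');pickle.dump(d,open('d2.pkl','wb'))
def crop(e,p,r,sz=400):
    u,v=proj(e,p).astype(int); v0=max(0,v-r);u0=max(0,u-r);return cv2.resize(e['image'][v0:v0+2*r,u0:u0+2*r],(sz,sz),interpolation=cv2.INTER_CUBIC)
p=[*C,80]
a=np.hstack([crop(w,p,70,400),crop(c,p,45,400)])
cv2.imwrite('pics/hover.png',a); print(proj(w,p),proj(c,p),proj(d,p))
E
```

```text
5.5 [368.4 263.4  90.3] 11.282006704568971 59.888631105422974 [-0.1 -0.5  4.3]
11.389815719256191 [ 0.1  0.6 -2.6]
8.375 [566.2   2.9 172.5] 11.264475600092148 [-0.06  0.41  1.56  0.    1.17 -1.58]
[257.98777497 204.87150399] [343.73065165 215.77467526] [272.90496433 169.54024654]
```

View pics/hover.png

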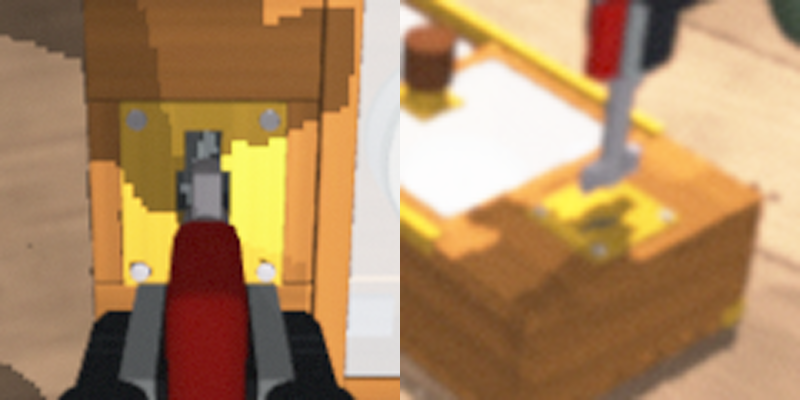

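The key hangs straight over the plate: in the wrist view the shaft is at x≈207 and the slot at x≈203.5. I'll quantify the offset between key and hole in each camera.

```bash
python3 - <<'E'
from h import *
import pickle
C=np.array([566.1,2.5]);tcp=np.array([566.2,2.9,172.5])
for n,f in (('scene','s2'),('side','d2')):
    e=pickle.load(open(f+'.pkl','rb'));e0=pickle.load(open(n+'0.pkl','rb'))
    h0=cv2.cvtColor(e0['image'],cv2.COLOR_BGR2HSV);u,v=proj(e0,[*C,76]).round().astype(int)
    m=np.zeros(h0.shape[:2],bool);m[v-9:v+10,u-14:u+15]=1;m&=h0[...,2]<120
    k,l,s,ce=cv2.connectedComponentsWithStats(m.astype(np.uint8))
    i=[i for i in range(1,k) if s[i,4]>8]; print(n,'hole pred',proj(e0,[*C,76]).round(1),'meas',[(s[j,4],ce[j].round(1)) for j in i])
    h=cv2.cvtColor(e['image'],cv2.COLOR_BGR2HSV)
    for z in (145,138,131,124,117):
        a=proj(e,[tcp[0],tcp[1],z]);r=int(round(a[1]));x0=int(a[0])-9
        row=h[r,x0:x0+19];g=(row[:,1]<75)
        print(z,a.round(1),'grey cols',(x0+np.where(g)[0]).tolist())
w=pickle.load(open('w2.pkl','rb'));h=cv2.cvtColor(w['image'],cv2.COLOR_BGR2HSV)
for v in range(180,215,3):
    print(v,' '.join(f'{a}/{b}' for a,b in h[v,246:272,1:].tolist()))
E
```

```text
scene hole pred [343.5 217.4] meas []
145 [347.8 188. ] grey cols [345, 346, 347, 348, 349, 350, 351, 352, 353, 354, 355, 356]
138 [347.3 191.1] grey cols [345, 346, 347, 348, 349, 350, 351, 352, 353, 354, 355, 356]
131 [346.9 194.1] grey cols [337, 344, 345, 346, 347, 348, 349, 354, 355]
124 [346.4 197.2] grey cols [337, 338, 339, 340, 341, 342, 344, 345, 346, 347, 348, 349]
117 [345.9 200.2] grey cols [336, 337, 338, 339, 340, 341, 342, 343, 344, 345, 346, 347, 348]
side hole pred [272.9 170.9] meas []
145 [273.1 146.5] grey cols [271, 272, 273, 274, 275]
138 [273.  149.1] grey cols [271, 272, 273, 274, 275]
131 [273.  151.6] grey cols [271, 272, 273, 274, 275]
124 [273.  154.1] grey cols [271, 272, 273, 274, 275]
117 [272.9 156.6] grey cols [271, 272, 273, 274, 275]
180 180/140 179/170 180/177 179/175 188/172 169/133 80/93 46/84 40/83 34/82 36/84 47/76 23/110 18/127 11/112 15/104 24/84 52/69 132/104 175/157 180/174 176/178 183/177 182/181 180/184 181/183
183 185/138 183/169 185/178 182/174 183/173 163/127 38/74 11/70 21/73 18/72 16/98 15/105 13/117 16/127 18/129 14/126 17/91 22/57
[... 1187 characters left out ...]
97 41/44 18/42 19/40 18/86 17/104 5/110 9/137 9/145 12/145 7/144 9/146 9/148 9/145 7/147 9/144 8/96 24/42 30/42 162/154 159/243 149/251 151/252 149/251
207 177/137 182/137 160/102 89/63 65/59 49/57 12/63 4/68 8/100 9/116 11/135 9/144 9/146 7/146 9/147 9/146 5/146 7/143 5/107 11/69 55/60 160/156 160/244 152/251 150/251 149/252
210 170/251 169/252 182/217 184/115 161/90 47/81 3/76 21/72 21/86 22/91 32/80 29/79 31/81 31/83 25/83 25/90 21/99 19/109 25/93 16/81 16/80 157/206 159/248 151/252 150/251 152/251
213 172/251 169/252 174/249 187/188 202/91 205/87 214/88 203/88 220/88 203/89 219/86 216/86 217/88 214/88 203/89 216/85 208/87 209/88 212/88 217/87 219/85 228/84 209/105 170/217 155/248 151/252
```

```bash
python3 - <<'E'
from h import *
import pickle
w=pickle.load(open('w2.pkl','rb'));h=cv2.cvtColor(w['image'],cv2.COLOR_BGR2HSV)
a=np.radians(-2.75);dx=np.array([np.cos(a),np.sin(a)])
t=np.array([566.2,2.9]);C=np.array([566.1,2.5])
for s in (16,-16): print('bit end',s,proj(w,[*(t+s*dx),106.5]).round(1),proj(w,[*(t+s*dx),98]).round(1))
for s in (18.5,-18.5): print('slot end',s,proj(w,[*(C+s*dx),76]).round(1))
for u in (256,259,262): print(u,[(v,int(x),int(y)) for v,(x,y) in zip(range(172,214),h[172:214,u,1:].tolist())])
E
```

```text
bit end 16 [258.4 238.9] [258.4 233.9]
bit end -16 [258.5 194.6] [258.5 191.1]
slot end 18.5 [258.  225.5]
slot end -18.5 [258. 180.]
256 [(172, 183, 174), (173, 185, 172), (174, 183, 174), (175, 181, 175), (176, 183, 173), (177, 182, 174), (178, 185, 172), (179, 150, 141), (180, 36, 84), (181, 14, 71), (182, 17, 73), (183, 16, 98), (184, 15, 122), (185, 15, 119), (186, 15, 122), (187, 15, 120), (188, 17, 122), (189, 14, 107), (190, 15, 87), (191, 15, 84), (192, 9, 84), (193, 6, 89), (194, 7, 103), (195, 10, 132), (196, 9, 145), (197, 7, 144), (198, 7, 144), (199, 7, 145), (200, 9, 146), (201, 9, 146), (202, 10, 146), (203, 9, 146), (204, 9, 145), (205, 12, 147), (206, 11, 142), (207, 11, 135), (208, 6, 135), (209, 7, 115), (210, 32, 80), (211, 124, 82), (212, 215, 89), (213, 219, 86)]
259 [(172, 184, 173), (173, 184, 173), (174, 180, 174), (175, 184, 173), (176, 182, 174), (177, 189, 171), (178, 183, 174), (179, 116, 156), (180, 18, 127), (181, 16, 127), (182, 14, 127), (183, 16, 127), (184, 14, 125), (185, 18, 127), (186, 16, 126), (187, 20, 128), (188, 15, 121), (189, 10, 99), (19
[... 310 characters left out ...]
211, 108, 87), (212, 219, 86), (213, 214, 88)]
262 [(172, 182, 175), (173, 181, 173), (174, 184, 173), (175, 182, 174), (176, 182, 174), (177, 182, 175), (178, 185, 172), (179, 160, 140), (180, 24, 84), (181, 23, 90), (182, 22, 93), (183, 17, 91), (184, 19, 92), (185, 16, 112), (186, 18, 131), (187, 18, 102), (188, 13, 58), (189, 7, 69), (190, 3, 82), (191, 6, 86), (192, 6, 88), (193, 3, 86), (194, 5, 100), (195, 10, 129), (196, 9, 145), (197, 9, 147), (198, 7, 147), (199, 7, 147), (200, 9, 148), (201, 9, 147), (202, 7, 147), (203, 9, 146), (204, 7, 147), (205, 9, 146), (206, 7, 147), (207, 5, 146), (208, 9, 147), (209, 10, 133), (210, 21, 99), (211, 111, 85), (212, 209, 88), (213, 208, 87)]
```

In x the key and hole agree to under 0.5 mm; in y the hole lies about 1 mm toward -y. Correcting that and inserting with a force guard.

```bash
python3 - <<'E'
from h import *
C=[566.1,1.55]
def rep(t):
    s=bot.read_state();print(t,round(s['clock'],2),s['ee_pos'].round(1),s['ft_force'].round(1),s['moment'].round(2),round(s['grip_width'],2));return s
bot.servo_line(C+[172],speed=60);rep('over')
print(bot.servo_line(C+[150],speed=50,until_force=12));rep('in1')
print(bot.servo_line(C+[123],speed=35,until_force=20));rep('end')
E
```

```text
over 8.78 [566.2   1.5 172.3] [ 0.3  0.4 -1.9] [ 0.02  0.03 -0.01] 11.27
False
in1 9.37 [566.1   1.6 149.9] [ 0.2 -0.  -0.8] [-0.06 -0.03  0.03] 10.93
True
end 9.99 [566.5   1.5 128.2] [ 2.3 -0.7  5. ] [-0.06 -0.51  0.05] 11.69
```

It went home cleanly (TCP at 128.2, as expected). Turning clockwise in steps while watching the moment.

```bash
python3 - <<'E'
from h import *
p=[566.2,1.55,128.0]
y0=np.radians(87.25); hit=False
for d in list(np.arange(.3,1.21,.3))+list(np.arange(1.26,1.56,.04)):
    bot.move_to(p,down(y0-d)); s=bot.read_state()
    y=rot(s['tool_rot'])[:,1]; act=y0-np.arctan2(y[1],y[0])
    print(round(d,2),round(act,3),round(s['clock'],2),s['ee_pos'].round(1),s['ft_force'].round(1),s['moment'].round(2),round(s['grip_width'],1))
    if abs(s['moment'][2])>1.2 and d>1.2: break
E
```

```text
0.3 0.296 10.38 [566.7   1.6 128.3] [1.7 0.1 4.4] [ 0.2  -0.48 -0.03] 11.4
0.6 0.597 10.78 [566.5   1.4 128.3] [ 1.8 -1.   4.6] [-0.16 -0.26  0.01] 11.0
0.9 0.897 11.17 [566.3   1.3 128.2] [-0.2 -1.7  5.4] [-0.27 -0.01  0.01] 11.5
1.2 1.197 11.56 [566.1   1.2 128.2] [-1.4 -1.3  6.9] [-0.4   0.25  0.  ] 11.3
1.26 1.256 11.81 [566.1   1.3 128.2] [-1.4 -1.7  6.2] [-0.3   0.44  0.  ] 11.3
1.3 1.296 12.06 [566.1   1.3 128.2] [-2.5 -1.1  6.4] [-0.39  0.49  0.04] 10.8
1.34 1.336 12.31 [566.    1.3 128.2] [-2.1 -1.4  7.2] [-0.34  0.51  0.01] 11.1
1.38 1.376 12.56 [566.    1.3 128.2] [-2.8 -1.6  8.3] [-0.39  0.63 -0.01] 11.4
1.42 1.416 12.81 [566.    1.2 128.2] [-3.  -0.5  7.2] [-0.38  0.64  0.12] 11.2
1.46 1.455 13.06 [566.    1.3 128.2] [-2.2 -1.7  7.5] [-0.45  0.62  0.68] 11.4
1.5 1.494 13.31 [566.    1.3 128.2] [-2.8 -2.1  8. ] [-0.43  0.6   1.23] 11.3
```

The stop was reached: the moment rose from 1.42 rad on. Releasing, checking with a picture, then on to the knob.

```bash
python3 - <<'E'
from h import *
def rep(t):
    s=bot.read_state();print(t,round(s['clock'],2),s['ee_pos'].round(1),s['ft_force'].round(1),s['moment'].round(2),round(s['grip_width'],2));return s
bot.move_gripper(50); rep('rel'); s=bot.read_state()
p=s['ee_pos'].copy(); p[2]=215; bot.servo_line(list(p),speed=120); rep('up')
a=np.radians(87.25); n=np.array([np.cos(a),np.sin(a),0]); K=np.array([571.4,121.6,103.]); q=down(a-np.pi/2)
up=K+[0,0,85]
bot.move_to(list(up),q); w=cam('wrist')
cv2.imwrite('pics/aboveknob.png',w['image'])
print(bot.servo_line(list(K),speed=80,until_force=12)); rep('at knob')
bot.move_gripper(0,35); rep('grip')
print(bot.servo_line(list(K+n*99),speed=60,until_force=20)); s=rep('slid'); print('travel',(s['ee_pos']-K)@n)
E
```

```text
rel 13.77 [566.1   1.5 127.8] [ 0.3  0.9 -0.6] [0.01 0.   0.02] 49.66
up 14.64 [565.8   1.5 214.2] [-0.1  0.9 -0.8] [0.02 0.01 0.03] 50.24
False
at knob 16.47 [571.7 121.7 103.6] [ 0.5 -0.   1.1] [-0.02  0.02  0.04] 50.24
grip 16.79 [571.5 121.6 103.6] [-2.5  0.2  5.9] [-0.03  0.57  0.03] 26.83
True
slid 18.27 [576.2 216.6 103.5] [-0.8 -2.8  6.1] [-0.5   0.23 -0.01] 27.02
travel 95.10011704679403
```

View pics/aboveknob.png

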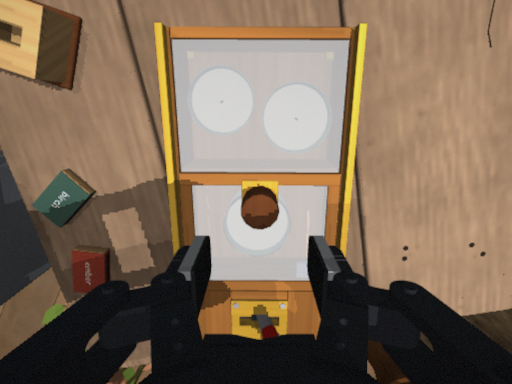

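The key stands turned in the lock, with the bow at (268,330), and the knob travelled 95.1 mm. Pressing once more against the stop, then releasing, retreating and checking.

```bash
python3 - <<'E'
from h import *
a=np.radians(87.25); n=np.array([np.cos(a),np.sin(a),0]); K=np.array([571.4,121.6,103.])
print(bot.servo_line(list(K+n*98),speed=20,until_force=12)); s=bot.read_state(); print((s['ee_pos']-K)@n,s['ft_force'].round(1))
bot.servo_line(list(K+n*95.2),speed=20)
bot.move_gripper(50); p=bot.read_state()['ee_pos']; p=[p[0],p[1],215]; bot.servo_line(p,speed=120)
bot.move_to([575,130,300],down(a-np.pi/2)); w=cam('wrist'); c=cam('scene')
P=pt(w,*[g.ravel() for g in np.mgrid[0:384,0:512][::-1]])
Q=P[(P[:,2]>100)&(P[:,2]<125)&(np.hypot(P[:,0]-576,P[:,1]-216)<40)];r=cv2.minAreaRect(Q[:,:2].astype(np.float32));print('knob',r,'travel',(np.array([*r[0],0])-K)@n)
h=cv2.cvtColor(w['image'],cv2.COLOR_BGR2HSV).reshape(-1,3);m=((h[:,0]<6)|(h[:,0]>172))&(h[:,1]>150)&(P[:,2]>133)&(np.hypot(P[:,0]-566,P[:,1]-2)<40)
print('bow top',cv2.minAreaRect(P[m][:,:2].astype(np.float32)) if m.sum()>5 else m.sum(), np.percentile(P[m][:,2],90) if m.any() else '')
cv2.imwrite('pics/final.png',np.hstack([cv2.resize(w['image'],(400,300)),cv2.resize(c['image'][120:270,220:420],(400,300))])); print(bot.read_state()['clock'])
E
```

```text
True
95.15232342015078 [-2.3 -4.2  6.3]
knob ((576.2796020507812, 216.22361755371094), (26.514989852905273, 25.973743438720703), 86.58309936523438) travel 94.74876189121863
bow top ((583.2893676757812, 4.594293594360352), (12.811275482177734, 42.471290588378906), 12.94620418548584) 142.70208159419906
20.825
```

View pics/final.png

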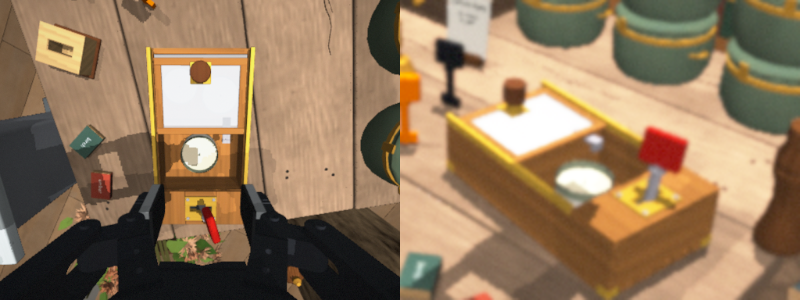

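The cover is open: the knob is at (200,72) and the candle bowl is exposed. The key is still home and turned, with its bow at (212,225), leaning slightly within the keyhole's play. Nothing touches the robot, so I'm handing in.

```bash
python3 -c "
from rig import bot
print(bot.finish_job())"
```

```text
the job is handed in; nothing more can be done
None
```

The job is handed in at about 21 s on the robot's clock: the key is home in the lock and turned to its stop (left there, leaning slightly in the keyhole's play), and the cover is slid fully open at about 95 mm.

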